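# Make up the stand kit and the sampling kit

## Robot

A 7-joint arm with a two-finger parallel gripper is mounted at the origin on the work surface. World frame = base frame: x ahead of the robot, y to its left, z up, the work surface at z = 0. Lengths are in m, angles in rad, forces in N, time in s.
With the tool pointing down it reaches from about 0.35 to 0.9 m from the base axis. Payload 8.1 kg.
Tool frame: the origin (TCP) lies midway between the tips of the shut fingers; the grasp point (between the pads) lies 19 mm behind it; z points along the fingers, y is the line along which they close (so a half turn about z gives the same grasp; the last joint's range is limited). The gripper opens to 85 mm and grips with 20 to 120 N. Pads are 22 mm wide; open, the fingers measure 114 mm over their backs; the gripper's body (76 mm by 85 mm) begins 54 mm behind the grasp point. The pads swing forward as they close: fully open they stand 13 mm farther back than shut.
Start: joints at [1.029, 0.434, 0.025, 1.573, -0.012, 1.134, -0.075], TCP at [0.266, -0.566, 0.231] pointing down, gripper open.
Joint ranges: [-2.62, 2.62], [-0.44, 2.09], [-1.27, 1.32], [0.08, 2.57], [-1.32, 4.46], [0.12, 2], [-2.74, 2.74]. Speed limits (rad/s): [2.22, 2.22, 3.01, 3.01, 3.14, 3.14, 3.14].

## Interface

Orientations are given as [roll, pitch, yaw] about the fixed x, y, z axes, in that order (R = Rz(yaw) Ry(pitch) Rx(roll)).
In Python, from workcell import manip, vision gives the robot as it stands.
- The arm moves only by the tool jog_arm, never from a script. Its argument "targets" is a list that holds one entry, the list of rows, each a list of 4 numbers: the shift along the tool's x, y, z in m, then the turn about the tool's z in rad. In form: [[[tx, ty, tz, spin], ...]]. A call has exactly 10 rows; each row is the pose to reach, as a shift and turn from the pose commanded when the call began, along the tool's axes at that moment; what a row does not reach only later rows make up. A row lasts 1/12 s, in which the tool goes at most 41.7 mm and 7.16 degrees, less where a joint would pass 70% of its speed; a pose out of reach is approached as far as the arm can. A call with a gripper value outside its range is refused whole. "gripper" is the opening, from -1 (shut) to 1 (fully open), so that 0 is half open, set as the call begins (left out, the last holds). The fingers move at their own pace and stop on an object; the grip force is fixed at half the most. Time passes only in rows, so rows that repeat a pose let the fingers close, or fill a call up. It gives the time, the measured TCP pose, the force, the opening and the grip force at its end, in the units of the state.
- manip.sense(): the state, without advancing time (a new reading comes with each control period).
- vision.grab_frame(name): name is "side" or "top"; returns (picture, depth): 420x560x3 uint8, red, green, blue; 420x560 float32, m along the optical axis (not along the pixel's ray), 0 where there is no reading.
- vision.calibration(name): a dict with "fx", "fy", "cx", "cy" (pixels), "pose" (4x4, takes a point from camera to world coordinates). Camera axes: x right, y down, z forward; pixel columns grow to the right and rows downward; lengths in m; the calibration is good to about 2 mm. A picture is of the moment at which its call begins. calibration takes no time and is no camera call.
- manip.sign_off(): hands the job in; it is judged then, once.
The state is a dict: "t": time; "q": joint angles; "qd": joint speeds; "effort": joint torques, N m; "position": TCP position; "tool_rot": TCP orientation; "contact_force": force on the tool from outside, world axes, zero at the start; "moment": the same for the moment, N m; "gripper_width": finger opening in m; "gripper_force": force on a finger pad.
Only numpy, scipy, OpenCV 4.12 (cv2) and the standard library are available. Lean on these libraries where they do the work, as an engineer would, in place of code of your own. Each camera call takes 0.05 s, during which the arm holds its last target. There are 200 camera calls.

## Task

Make up two kits from the row of stock on the lab bench. For the stand kit, slide the divider of the long tote towards its label-holder end so that the long support rod can lie flat and straight along the bay away from the label, and lay the boss head on the floor of the short bay at the label end. For the sampling kit, stand the small blue-capped bottle in the larger bay of the short tote and the amber vial in its smaller bay, both upright, and do not knock over the conical flask.

Things in the scene. Friction and masses are not known exactly. Their poses are not given: they have to be found in the camera images.
- long_tote: Long grey open tote, fixed to the bench: 278 mm long (own y axis) x 128 mm wide (own x axis) x 34 mm high; walls and floor 4 mm, inside 270 x 120 mm. Origin: centre of its underside; z up. A white label holder with a card sticks out 22 mm from the +y end. A black divider crosses it and parts it into two bays.
- divider (a joint): Sliding divider of the long tote, in m along the tote's own y axis: 0 = at mid-length, positive towards the label-holder (+y) end, travel -0.09 to 0.09. It slides stiffly (about 2 N) and stays where it is left. The divider is a 5 mm plate, so the bay away from the label is 132.5 mm + value long inside and the label-end bay 132.5 mm - value. At the start it stands near the middle (-0.016 to 0.014), where the 150 mm rod fits straight along neither bay.
- divider_grip (a point): Top centre of the divider's grip tab, 48 mm above the bench. The tab is 8 mm thick (along the tote's y, the way it slides), 44 mm wide (along the tote's x) and 18 mm high, reaching 14 mm above the tote's rim, with the 5 mm plate below it; pinch it across its thickness from above. Axes as the tote's.
- short_tote: Short grey open tote, fixed to the bench: 198 mm long (own y) x 128 mm wide (own x) x 34 mm high; walls and floor 4 mm, inside 190 x 120 mm. Origin: centre of its underside; z up. White label holder sticking out 22 mm from the +y end. A fixed black cross wall, 4 mm thick, its top 32 mm above the bench, stands at y = +20 mm: the larger bay runs from y = -95 to +18 mm, the smaller one from +22 to +95 mm.
- support_rod: The longer of the two steel rods in the stock: 150 mm long, 12 mm diameter, with dark hexagonal ends 14 mm across flats. Lies on the bench at the start. Origin: on its axis at mid-length, 7 mm above what it lies on; own x along the rod. (The other rod, 80 mm long, is not wanted.)
- boss_head: Aluminium boss head (right-angle rod clamp) with a thumbscrew at each end: 84 mm long over the screws (own x), solid middle block 24 mm long, 28 mm wide (own y), 26 mm high; pinch the block across its width. Origin: middle of the block, 13 mm above what it lies on.
- sample_bottle: Small clear glass bottle with white label and blue cap, standing upright: body 46 mm diameter up to 58 mm high, cap 39 mm diameter, 90 mm high over all. Origin: centre of its underside; z up along its axis. (The bigger bottles elsewhere on the bench are not wanted.)
- vial: Amber glass vial with black cap, standing upright: 28 mm diameter up to 44 mm high, cap 24 mm diameter, 61 mm high over all. Origin: centre of its underside; z up along its axis.
- conical_flask: Clear glass conical flask with a dark stopper, standing in the stock row, to be left standing: base 64 mm diameter, neck 25 mm, 117 mm high. Origin: centre of its underside; z up along its axis.
Mind the look-alikes: they are no part of the job. Leave any red look-alike of the boss_head alone.

How it is judged:
At the end, for the whole second after the job is handed in: Divider over 12 mm past the middle, label side. Rod on the floor of the far bay (axis under 16 mm up), within 0.12 rad of the tote's length; boss head on the label bay's floor (under 26 mm up). Bottle in the larger, vial in the smaller bay, within 0.12 rad of upright. Flask standing, all at rest (value of joint divider above 0.012 m and angle between the x axis of support_rod and the y axis of long_tote, either way round below 0.12 rad and x of support_rod in the frame of long_tote between -0.058 and 0.058 m and y of support_rod in the frame of long_tote between -0.066 and 0.02 m and z of support_rod in the frame of long_tote between 0 and 0.016 m and y of boss_head in the frame of divider_grip above 0.01 m and y of boss_head in the frame of long_tote below 0.135 m and x of boss_head in the frame of long_tote between -0.06 and 0.06 m and z of boss_head in the frame of long_tote between 0 and 0.026 m and x of sample_bottle in the frame of short_tote between -0.06 and 0.06 m and y of sample_bottle in the frame of short_tote between -0.095 and 0.018 m and z of sample_bottle in the frame of short_tote between 0 and 0.01 m and angle between each of sample_bottle, vial's own z axis and vertical below 0.12 rad and x of vial in the frame of short_tote between -0.06 and 0.06 m and y of vial in the frame of short_tote between 0.022 and 0.095 m and z of vial in the frame of short_tote between 0 and 0.01 m and angle between conical_flask's own z axis and vertical below 0.2 rad and linear speed of each of support_rod, boss_head, sample_bottle, vial below 0.02 m/s); the robot touches nothing.
It fails at once if the conical flask is knocked over (angle between conical_flask's own z axis and vertical above 0.6 rad).
It also fails if it takes over 106 s, if anything falls off the work surface, if the arm or the gripper's body presses on something with over 40 N, if the wrist force passes 120 N, or if a joint passes its speed limit or range.

## Working session

There is one attempt and no reset: what is moved stays moved. The work goes in short steps, Python scripts to look and compute and a tool call to move; the robot and the scene stay as the last step left them, time stands still between calls to the robot, and variables do not carry over. Pictures are saved under pics/ and viewed, at most 14 in all, crops included, and the job is handed in when it is done.

Besides the shell and the picture viewer there is one more tool, called after ">>>" as name(argument=value, ...) on one line, values as JSON. jog_arm: Moves the arm, as the interface text tells. Its arguments: {"type":"object","properties":{"targets":{"type":"array"},"gripper":{"type":"number"}},"required":["targets"]}

```bash
mkdir -p pics; cat > h.py <<'E'
import numpy as np, cv2
from workcell import manip, vision
def grab(n):
    p,d=vision.grab_frame(n); return p,d,vision.calibration(n)
def save(p,f): cv2.imwrite('pics/'+f,cv2.cvtColor(p,cv2.COLOR_RGB2BGR))
def cloud(d,c):
    v,u=np.indices(d.shape)
    P=np.stack([(u-c['cx'])/c['fx']*d,(v-c['cy'])/c['fy']*d,d],-1)
    T=np.array(c['pose']); return P@T[:3,:3].T+T[:3,3]
E
python3 - <<'E'
from h import *
for n in('top','side'):
    p,d,c=grab(n); save(p,n+'0.png'); np.savez('/tmp/'+n+'.npz',p=p,d=d); print(n,c['fx'],c['cx'],c['cy'],np.round(c['pose'],3).tolist())
s=manip.sense(); print(s['t'],s['position'],s['tool_rot'],s['gripper_width'])
E
```

```text
top 477.63004978414267 271.4138773969167 211.3487952254571 [[-0.019, -0.984, 0.177, 0.331], [-1.0, 0.022, 0.012, -0.017], [-0.016, -0.177, -0.984, 1.02], [0.0, 0.0, 0.0, 1.0]]
side 440.4757888255048 283.54824544835753 205.78639700330862 [[0.678, -0.492, 0.546, 0.024], [-0.735, -0.435, 0.521, -0.477], [-0.019, -0.754, -0.657, 0.656], [0.0, 0.0, 0.0, 1.0]]
0.1 [ 0.26530404 -0.56541235  0.23061296] [-3.14019598e+00  1.42988981e-04  4.38749944e-01] 0.08573157008321032
```

View pics/top0.png

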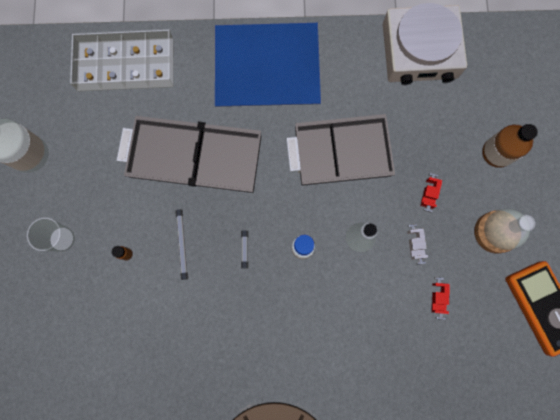

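View pics/side0.png

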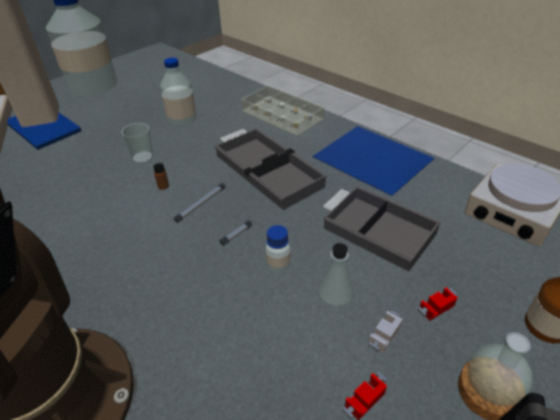

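The top view shows the long tote at about (195,155) with its divider at (197,152), and the short tote at (345,150), both with labels to the left (world +y). The stock row is vial (122,253), rod (182,245), short rod (244,250), bottle (304,245), flask (365,236) and grey boss (418,243) between two red look-alikes.

```bash
cat >> h.py <<'E'
def ray(c,u,v,z):
    T=np.array(c['pose']); r=T[:3,:3]@np.array([(u-c['cx'])/c['fx'],(v-c['cy'])/c['fy'],1]); o=T[:3,3]
    return o+r*(z-o[2])/r[2]
def blob(m,box):
    "largest blob of mask in box (u0,v0,u1,v1): centroid, minAreaRect"
    u0,v0,u1,v1=box; k=np.zeros_like(m,np.uint8); k[v0:v1,u0:u1]=m[v0:v1,u0:u1]
    cs,_=cv2.findContours(k,cv2.RETR_EXTERNAL,cv2.CHAIN_APPROX_NONE)
    if not cs: return None
    q=max(cs,key=cv2.contourArea); M=cv2.moments(q)
    return (M['m10']/M['m00'],M['m01']/M['m00']),cv2.minAreaRect(q)
E
cat > m.py <<'E'
from h import *
f=np.load('/tmp/top.npz'); p,d=f['p'],f['d']; c=vision.calibration('top')
g=cv2.cvtColor(p,cv2.COLOR_RGB2HSV).astype(int); H,S,V=g[...,0],g[...,1],g[...,2]; r,gg,b=[p[...,i].astype(int) for i in range(3)]
P=cloud(d,c)
def show(n,m,box,z):
    x=blob(m,box)
    if x is None: print(n,None); return
    (u,v),R=x; bp=[ray(c,*q,z) for q in cv2.boxPoints(R)]
    e=[(bp[1]-bp[0])[:2],(bp[2]-bp[1])[:2]]
    L=sorted(e,key=np.linalg.norm)
    ctr=np.mean(bp,0)
    w=P[int(v),int(u)]
    print(n,'px',np.round((u,v),1),'rect ctr',ctr[:2].round(4),'centroid',ray(c,u,v,z)[:2].round(4),'size',[round(float(np.linalg.norm(q)),4) for q in L],'longdir',round(float(np.arctan2(L[1][1],L[1][0])),3),'cloud',w.round(3))
show('bottlecap',(b>120)&(r<80),(285,230,325,260),.09)
show('vialcap',V<40,(105,235,135,265),.061)
show('stopper',V<45,(355,220,385,245),.117)
z=P[...,2]
# height masks
show('rod',(z>.005)&(z<.03),(165,200,200,290),.01)
show('boss',(z>.006)&(z<.05),(402,215,432,268),.02)
show('bossV',(V>130),(402,215,432,268),.02)
show('long',(z>.02)&(z<.06),(110,110,275,200),.034)
show('short',(z>.02)&(z<.06),(280,105,400,195),.034)
show('tab',(z>.041)&(z<.07),(175,115,225,195),.048)
show('label',V>150,(110,115,140,170),.02)
s=cv2.resize(p[105:295,100:440],None,fx=2.3,fy=2.3,interpolation=cv2.INTER_CUBIC); save(s,'crop1.png')
zz=np.clip(z[105:295,100:440]*2000,0,255).astype(np.uint8); save(cv2.resize(cv2.applyColorMap(zz,cv2.COLORMAP_JET),None,fx=2.3,fy=2.3),'crop1z.png')
E
python3 m.py
```

```text
bottlecap px [303.8 244.1] rect ctr [ 0.4316 -0.0669] centroid [ 0.432 -0.067] size [0.0364, 0.0392] longdir -0.347 cloud [ 0.433 -0.066  0.088]
vialcap px [118.1 251.5] rect ctr [0.4281 0.3057] centroid [0.4281 0.3065] size [0.0182, 0.0224] longdir -1.592 cloud [0.429 0.307 0.06 ]
stopper px [369.7 229.5] rect ctr [ 0.4546 -0.1917] centroid [ 0.4543 -0.1917] size [0.0195, 0.0224] longdir -1.13 cloud [ 0.456 -0.191  0.115]
rod px [181.4 244.2] rect ctr [0.4473 0.1893] centroid [0.446 0.189] size [0.0162, 0.1507] longdir -3.041 cloud [0.446 0.19  0.011]
boss px [417.7 244.5] rect ctr [ 0.4354 -0.3082] centroid [ 0.4339 -0.3087] size [0.0339, 0.0836] longdir -3.065 cloud [ 0.434 -0.306  0.024]
bossV px [418.8 244.7] rect ctr [ 0.4365 -0.31  ] centroid [ 0.4333 -0.3111] size [0.0331, 0.0839] longdir -3.142 cloud [ 0.434 -0.308  0.025]
long px [190.4 153.2] rect ctr [0.6421 0.1735] centroid [0.6394 0.1673] size [0.1461, 0.3059] longdir -1.744 cloud [0.65  0.174 0.003]
short px [341.3 149.4] rect ctr [ 0.6409 -0.1534] centroid [ 0.6401 -0.1568] size [0.1378, 0.2252] longdir -1.49 cloud [ 0.652 -0.161  0.   ]
tab px [195.7 151.6] rect ctr [0.6379 0.1535] centroid [0.6382 0.1535] size [0.0094, 0.0441] longdir -0.128 cloud [0.64  0.155 0.046]
label px [124.4 144.3] rect ctr [0.6679 0.3154] centroid [0.6676 0.3154] size [0.0236, 0.0763] longdir -0.143 cloud [0.663 0.311 0.035]
```

View pics/crop1.png

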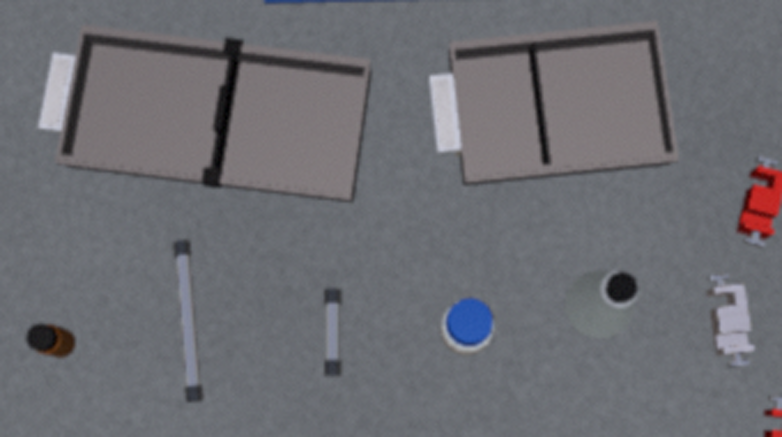

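View pics/crop1z.png

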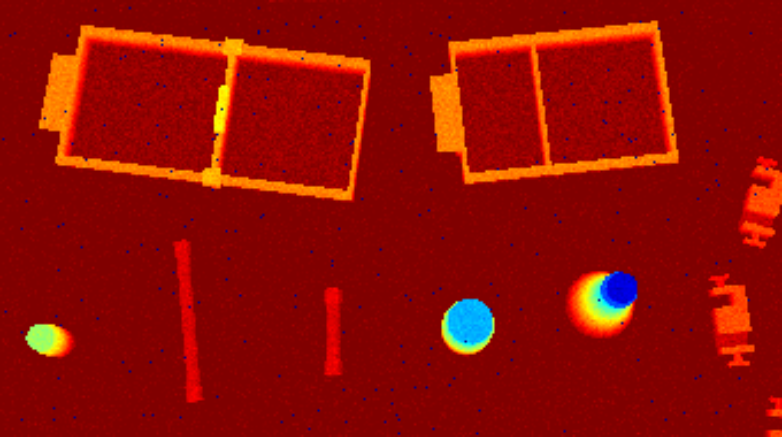

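The zoomed crop and height map agree. The long tote's rim corners are at about (85,28), (370,62), (352,200), (58,162) in crop pixels, with the tab at (222,108). The boss lies tilted near (733,320). Next I fit the totes and the boss axis.

```bash
cat > m2.py <<'E'
from h import *
f=np.load('/tmp/top.npz'); p,d=f['p'],f['d']; c=vision.calibration('top'); P=cloud(d,c)
def tote(n,px,L):
    C=[ray(c,100+u/2.3,105+v/2.3,.034)[:2] for u,v in px] # TL,TR,BR,BL ; +y = left, +x = up
    C=np.array(C); ctr=C.mean(0)
    yv=(C[0]+C[3]-C[1]-C[2])/2; xv=(C[0]+C[1]-C[2]-C[3])/2
    print(n,ctr.round(4),'len',np.linalg.norm(yv).round(4),'wid',np.linalg.norm(xv).round(4),'yaw(y)',(np.arctan2(yv[1],yv[0])-np.pi/2).round(4),'yaw(x)',np.arctan2(xv[1],xv[0]).round(4))
    # refine with rim points: far and near walls
    yaw=np.arctan2(yv[1],yv[0])-np.pi/2
    R=np.array([[np.cos(yaw),-np.sin(yaw)],[np.sin(yaw),np.cos(yaw)]])
    m=(abs(P[...,2]-.034)<.004); Q=(P[m][:,:2]-ctr)@R
    for k,s,h in((0,1,.064),(0,-1,.064),(1,1,L/2),(1,-1,L/2)):
        o=1-k; w=(abs(Q[:,k]*s-h)<.012)&(abs(Q[:,o])<(.045 if k else L/2-.02))
        if k==0: w&=abs(Q[:,1]-.0)>(.03)
        v=Q[w]; e=np.percentile(v[:,k]*s,[5,50,95]); a=np.polyfit(v[:,o],v[:,k],1)[0]
        print('  ','xy'[k],s,e.round(4),'slope',a.round(3),len(v))
    return ctr,R
ct,R=tote('long',[(85,28),(370,62),(352,200),(58,162)],.278)
m=(P[...,2]>.041)&(P[...,2]<.07); v=np.argwhere(m); w=P[m]; k=(w[:,0]>.58)&(w[:,0]<.7)&(w[:,1]>.1)&(w[:,1]<.2); w=w[k]
print('tab',w.mean(0),'in tote',(w[:,:2].mean(0)-ct)@R,'dir',cv2.fitLine(w[:,:2].astype(np.float32),2,0,.01,.01).ravel())
tote('short',[(450,44),(656,24),(677,161),(466,183)],.198)
# boss block: points at height 20-30
m=(P[...,2]>.021)&(P[...,2]<.032); w=P[m]; k=(abs(w[:,0]-.435)<.06)&(abs(w[:,1]+.308)<.04); w=w[k][:,:2]
r=cv2.minAreaRect(w.astype(np.float32)); print('boss high',r,w.mean(0))
m=(P[...,2]>.006); w=P[m]; k=(abs(w[:,0]-.435)<.06)&(abs(w[:,1]+.308)<.035); w=w[k]; print('boss all',cv2.fitLine(w[:,:2].astype(np.float32),2,0,.01,.01).ravel(),cv2.minAreaRect(w[:,:2].astype(np.float32)))
x=P[...,:2]
m=(P[...,2]>.005); w=P[m]; k=(abs(w[:,0]-.447)<.085)&(abs(w[:,1]-.189)<.03); w=w[k]; print('rod',cv2.fitLine(w[:,:2].astype(np.float32),2,0,.01,.01).ravel(),cv2.minAreaRect(w[:,:2].astype(np.float32)))
# flask base circle
m=(P[...,2]>.004)&(P[...,2]<.03); w=P[m]; k=(abs(w[:,0]-.43)<.06)&(abs(w[:,1]+.18)<.06); w=w[k]; print('flask',cv2.minEnclosingCircle(w[:,:2].astype(np.float32)))
s=p[205:275,395:455]; save(cv2.resize(s,None,fx=8,fy=8,interpolation=cv2.INTER_CUBIC),'boss.png')
E
python3 m2.py
```

```text
long [0.6379 0.1601] len 0.2747 wid 0.133 yaw(y) -0.1515 yaw(x) -0.1501
   x 1 [0.062  0.0659 0.0703] slope -0.003 291
   x -1 [0.058  0.0618 0.0661] slope -0.002 313
   y 1 [0.1379 0.1436 0.15  ] slope 0.008 212
   y -1 [0.1321 0.134  0.1359] slope -0.002 80
tab [0.63870123 0.1535318  0.0463335 ] in tote [ 0.00174314 -0.0063758 ] dir [ 0.9881566  -0.15344882  0.63870126  0.1535318 ]
short [ 0.6397 -0.1634] len 0.1952 wid 0.1344 yaw(y) 0.08 yaw(x) 0.0821
   x 1 [0.0623 0.066  0.0709] slope -0.001 172
   x -1 [0.0574 0.0612 0.0656] slope 0.001 180
   y 1 [0.0955 0.1028 0.1101] slope 0.017 253
   y -1 [0.0947 0.0966 0.0991] slope 0.001 89
boss high ((0.4302787482738495, -0.30945780873298645), (0.07190828025341034, 0.029322894290089607), 3.9057343006134033) [ 0.43587862 -0.30990711]
boss all [ 0.99725026  0.07410783  0.43433136 -0.3084533 ] ((0.4358464479446411, -0.3090776801109314), (0.08395328372716904, 0.029322894290089607), 3.9057343006134033)
rod [0.9953984  0.09582292 0.4460287  0.18881516] ((0.4468017518520355, 0.19192872941493988), (0.1502445787191391, 0.020281506702303886), 5.756128787994385)
flask ((0.4364795684814453, -0.18212881684303284), 0.06907651573419571)
```

View pics/boss.png

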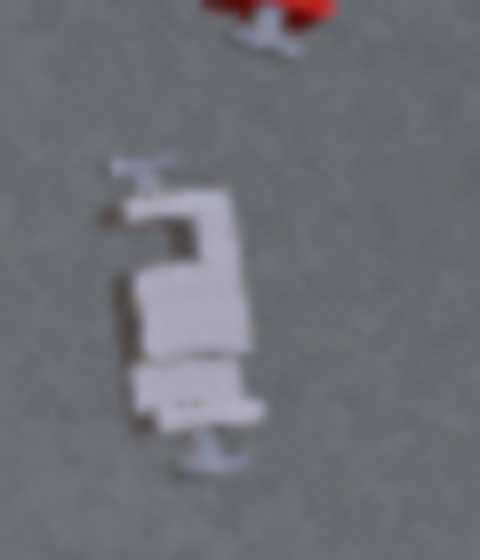

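The boss block's centre is at about (193,310) in the crop, with its edges tilted about 0.12 rad. The long tote is at about (0.640, 0.163) with yaw -0.152, and the tab is at (0.639, 0.1535). The short tote is at (0.642, -0.163) with yaw 0.081. The sizes match what was given, so I'll set out for the divider.

>>> jog_arm(targets=[[[0.03, -0.02, -0.01, 0], [0.06, -0.05, -0.02, 0], [0.1, -0.075, -0.03, 0], [0.13, -0.1, -0.04, 0], [0.16, -0.125, -0.05, 0], [0.195, -0.15, -0.05, 0], [0.225, -0.175, -0.05, 0], [0.26, -0.2, -0.05, 0], [0.29, -0.22, -0.05, 0], [0.32, -0.245, -0.05, 0]]], gripper=1)

```text
t: 0.93
position: [0.452, -0.2059, 0.2813]
tool_rot: [3.142, -0.0, 0.439]
contact_force: [1.8, -0.1, 0.3]
gripper_width: 0.0854
gripper_force: 0.0
```

>>> jog_arm(targets=[[[0.03, -0.02, 0, 0.06], [0.06, -0.05, 0, 0.12], [0.1, -0.075, 0, 0.18], [0.13, -0.1, 0.02, 0.24], [0.16, -0.125, 0.04, 0.3], [0.195, -0.15, 0.06, 0.36], [0.225, -0.175, 0.08, 0.42], [0.26, -0.2, 0.1, 0.48], [0.29, -0.22, 0.12, 0.54], [0.32, -0.245, 0.13, 0.59]]])

```text
t: 1.77
position: [0.6276, 0.1322, 0.156]
tool_rot: [3.14, 0.002, -0.155]
contact_force: [0.2, -0.4, 0.4]
gripper_width: 0.0853
gripper_force: 0.0
```

```bash
cat >> h.py <<'E'
def go(x,y,z,yaw,frm=None):
    "tool-frame shift (tx,ty,tz,spin) from the pose now (or frm=(x,y,z,yaw)) to a tool-down world pose"
    s=manip.sense(); p=np.array(s['position']); w=s['tool_rot'][2]
    if frm is not None: p=np.array(frm[:3]); w=frm[3]
    D=np.array([x,y,z])-p; c,n=np.cos(w),np.sin(w)
    print('shift',np.round([c*D[0]+n*D[1], n*D[0]-c*D[1], -D[2], (w-yaw+np.pi)%(2*np.pi)-np.pi],4))
def st():
    s=manip.sense(); print('t',round(s['t'],2),'p',np.round(s['position'],4),'rot',np.round(s['tool_rot'],3),'w',round(s['gripper_width'],4),'gf',np.round(s['gripper_force'],1),'F',np.round(s['contact_force'],1),'q',np.round(s['q'],2))
LT=(.6403,.1628,-.152); ST=(.642,-.163,.081)
def tote(T,x,y):
    c,s=np.cos(T[2]),np.sin(T[2]); return np.array([T[0]+c*x-s*y,T[1]+s*x+c*y])
E
python3 - <<'E'
from h import *
st(); go(.6387,.1535,.08,-.152)
print(tote(LT,0,.039))
c=vision.calibration('top'); print(ray(c,419.1,243.75,.026))
E
```

```text
t 1.77 p [0.6276 0.1322 0.156 ] rot [ 3.14e+00  2.00e-03 -1.55e-01] w 0.0853 gf 0.0 F [ 0.2 -0.4  0.4] q [-0.16  0.54 -0.2   1.6   0.12  1.01 -2.12]
shift [ 0.0077 -0.0227  0.076  -0.0032]
[0.6462052  0.20135034]
[ 0.43470239 -0.3100041   0.026     ]
```

>>> jog_arm(targets=[[[0.002, -0.004, 0.02, 0], [0.002, -0.004, 0.04, 0], [0.002, -0.004, 0.06, 0], [0.002, -0.004, 0.08, 0], [0.002, -0.004, 0.095, 0], [0.002, -0.004, 0.105, 0], [0.002, -0.004, 0.115, 0], [0.002, -0.004, 0.122, 0], [0.002, -0.004, 0.126, 0], [0.002, -0.004, 0.126, 0]]])

```text
t: 2.6
position: [0.63, 0.1351, 0.0318]
tool_rot: [3.141, 0.001, -0.151]
contact_force: [-0.9, -0.1, 0.4]
gripper_width: 0.0852
gripper_force: 0.0
```

>>> jog_arm(targets=[[[0, 0, 0, 0], [0, 0, 0, 0], [0, 0, 0, 0], [0, 0, 0, 0], [0, 0, 0, 0], [0, 0, 0, 0], [0, 0, 0, 0], [0, 0, 0, 0], [0, 0, 0, 0], [0, 0, 0, 0]]], gripper=-1)

```text
t: 3.43
position: [0.6306, 0.1358, 0.033]
tool_rot: [-3.141, -0.001, -0.151]
contact_force: [-0.4, 1.5, 5.8]
gripper_width: 0.0066
gripper_force: 59.6
```

>>> jog_arm(targets=[[[0, -0.007, 0, 0], [0, -0.015, 0, 0], [0, -0.023, 0, 0], [0, -0.031, 0, 0], [0, -0.039, 0, 0], [0, -0.047, 0, 0], [0, -0.055, 0, 0], [0, -0.063, 0, 0], [0, -0.068, 0, 0], [0, -0.068, 0, 0]]])

```text
t: 4.27
position: [0.6409, 0.2035, 0.033]
tool_rot: [-3.141, -0.001, -0.15]
contact_force: [-1.4, 1.7, 6.5]
gripper_width: 0.0065
gripper_force: 59.8
```

```bash
python3 - <<'E'
from h import *
st(); p,d,c=grab('top'); save(cv2.resize(p[90:220,90:290],None,fx=4,fy=4,interpolation=cv2.INTER_CUBIC),'div1.png'); st()
E
```

```text
t 4.27 p [0.6409 0.2035 0.033 ] rot [-3.141e+00 -1.000e-03 -1.500e-01] w 0.0065 gf 59.8 F [-1.4  1.7  6.5] q [-0.28  0.72 -0.18  1.62  0.16  0.82 -2.24]
t 4.32 p [0.6408 0.2034 0.033 ] rot [-3.141e+00 -1.000e-03 -1.510e-01] w 0.0061 gf 59.6 F [-1.   1.8  5.1] q [-0.27  0.72 -0.18  1.62  0.16  0.82 -2.24]
```

View pics/div1.png

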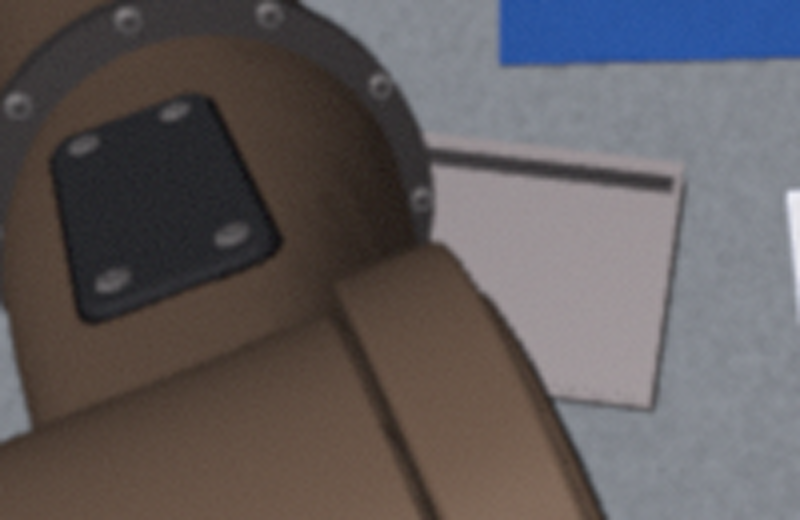

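The arm hides the divider in this view. The measured TCP followed the whole drag with the grip kept, so I'll release it and go to the boss head.

>>> jog_arm(targets=[[[0, 0, 0, 0], [0, 0, 0, 0], [0, 0, 0, 0], [0, 0, 0, 0], [0, 0, -0.02, 0], [0, 0, -0.045, 0], [0, 0, -0.07, 0], [0, 0, -0.1, 0], [0, 0, -0.13, 0], [0, 0, -0.15, 0]]], gripper=1)

```text
t: 5.15
position: [0.6412, 0.2025, 0.1854]
tool_rot: [-3.14, -0.002, -0.152]
contact_force: [0.9, 0.3, 0.3]
gripper_width: 0.0857
gripper_force: 0.0
```

```bash
python3 - <<'E'
from h import *
st(); go(.4347,-.310,.17,.10)
E
```

```text
t 5.15 p [0.6412 0.2025 0.1854] rot [-3.14e+00 -2.00e-03 -1.52e-01] w 0.0857 gf 0.0 F [0.9 0.3 0.3] q [-0.26  0.56 -0.2   1.49  0.12  1.1  -2.2 ]
shift [-0.1267  0.5378  0.0154 -0.2516]
```

>>> jog_arm(targets=[[[-0.008, 0.035, 0, 0], [-0.017, 0.07, 0, 0], [-0.025, 0.105, 0, 0], [-0.033, 0.14, 0, 0], [-0.04, 0.175, 0, 0], [-0.05, 0.21, 0, 0], [-0.058, 0.245, 0, 0], [-0.066, 0.28, 0, 0], [-0.074, 0.315, 0, 0], [-0.083, 0.35, 0, 0]]])

```text
t: 5.98
position: [0.5047, -0.1327, 0.1825]
tool_rot: [3.141, -0.0, -0.152]
contact_force: [1.4, -0.8, 0.2]
gripper_width: 0.0853
gripper_force: 0.0
```

```bash
python3 - <<'E'
from h import *
st(); go(.4347,-.310,.15,.10)
E
```

```text
t 5.98 p [ 0.5047 -0.1327  0.1825] rot [ 3.141 -0.    -0.152] w 0.0853 gf 0.0 F [ 1.4 -0.8  0.2] q [ 0.27  0.33 -0.15  1.88  0.06  0.94 -1.63]
shift [-0.0424  0.1858  0.0325 -0.2515]
```

>>> jog_arm(targets=[[[-0.01, 0.035, 0, -0.05], [-0.02, 0.07, 0, -0.1], [-0.026, 0.105, 0, -0.15], [-0.032, 0.135, 0.01, -0.2], [-0.038, 0.16, 0.02, -0.25], [-0.042, 0.18, 0.03, -0.25], [-0.042, 0.183, 0.03, -0.25], [-0.042, 0.183, 0.03, -0.25], [-0.042, 0.183, 0.03, -0.25], [-0.042, 0.183, 0.03, -0.25]]])

```text
t: 6.82
position: [0.4375, -0.3043, 0.1528]
tool_rot: [-3.141, -0.001, 0.1]
contact_force: [-0.5, -0.1, -0.7]
gripper_width: 0.0856
gripper_force: 0.0
```

```bash
python3 - <<'E'
from h import *
st(); go(.4347,-.310,.005,.10)
E
```

```text
t 6.82 p [ 0.4375 -0.3043  0.1528] rot [-3.141e+00 -1.000e-03  1.000e-01] w 0.0856 gf 0.0 F [-0.5 -0.1 -0.7] q [ 0.61  0.38 -0.13  1.89  0.06  0.88 -1.02]
shift [-0.0033  0.0054  0.1478  0.0004]
```

>>> jog_arm(targets=[[[-0.003, 0.005, 0.025, 0], [-0.003, 0.005, 0.055, 0], [-0.003, 0.005, 0.085, 0], [-0.003, 0.005, 0.11, 0], [-0.003, 0.005, 0.125, 0], [-0.003, 0.005, 0.137, 0], [-0.003, 0.005, 0.144, 0], [-0.003, 0.005, 0.147, 0], [-0.003, 0.005, 0.147, 0], [-0.003, 0.005, 0.147, 0]]])

```text
t: 7.65
position: [0.4348, -0.3107, 0.0061]
tool_rot: [3.141, -0.001, 0.099]
contact_force: [0.0, -0.7, 0.5]
gripper_width: 0.0855
gripper_force: 0.0
```

>>> jog_arm(targets=[[[0, 0, 0, 0], [0, 0, 0, 0], [0, 0, 0, 0], [0, 0, 0, 0], [0, 0, 0, 0], [0, 0, 0, 0], [0, 0, 0, 0], [0, 0, 0, 0], [0, 0, 0, 0], [0, 0, 0, 0]]], gripper=-1)

```text
t: 8.48
position: [0.4343, -0.311, 0.0059]
tool_rot: [3.141, -0.0, 0.099]
contact_force: [-1.1, -0.1, 6.0]
gripper_width: 0.0266
gripper_force: 59.5
```

>>> jog_arm(targets=[[[0, 0, -0.015, 0], [0, 0, -0.035, 0], [0, 0, -0.06, 0], [0, 0, -0.09, 0], [0, 0, -0.12, 0], [0, 0, -0.145, 0], [0, 0, -0.165, 0], [0, 0, -0.18, 0], [0, 0, -0.18, 0], [0, 0, -0.18, 0]]])

```text
t: 9.32
position: [0.4342, -0.311, 0.1856]
tool_rot: [3.141, -0.001, 0.099]
contact_force: [0.7, -1.2, -2.5]
gripper_width: 0.0269
gripper_force: 59.7
```

```bash
python3 - <<'E'
from h import *
st(); p,d,c=grab('top'); np.savez('/tmp/t1.npz',p=p,d=d); save(cv2.resize(p[90:300,100:460],None,fx=2.2,fy=2.2,interpolation=cv2.INTER_CUBIC),'boss1.png')
P=cloud(d,c); m=(P[...,2]>.041)&(P[...,2]<.07)&(P[...,0]>.58)&(P[...,0]<.7)&(P[...,1]>.1)&(P[...,1]<.28); w=P[m]
T=w[:,:2].mean(0); print('tab',T,len(w)); D=T-np.array(LT[:2]); print('divider',-np.sin(LT[2])*D[0]+np.cos(LT[2])*D[1])
y=.5*(.040+.135)
x,yy=tote(LT,0,.0895); print(x,yy); go(x,yy,.19,-.152)
E
```

```text
t 9.32 p [ 0.4342 -0.311   0.1856] rot [ 3.141e+00 -1.000e-03  9.900e-02] w 0.0269 gf 59.7 F [ 0.7 -1.2 -2.5] q [ 0.62  0.34 -0.13  1.85  0.05  0.96 -1.  ]
tab [0.64045567 0.20288573] 98
divider 0.03964712510271077
0.6538516760119275 0.25126808507743204
shift [ 0.2746 -0.5374 -0.0054  0.2507]
```

View pics/boss1.png

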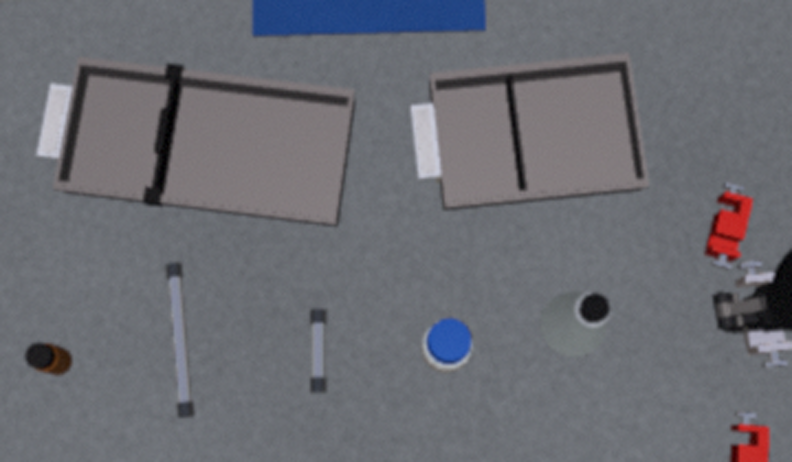

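The divider now stands at +0.040 (tab at about (162,128) in this crop), and the grey boss is held at about (770,315) with the reds untouched. I'll carry it to the label bay.

>>> jog_arm(targets=[[[0.018, -0.035, 0, 0], [0.035, -0.07, 0, 0], [0.053, -0.105, 0, 0], [0.07, -0.14, 0, 0], [0.09, -0.175, 0, 0], [0.107, -0.21, 0, 0], [0.125, -0.245, 0, 0], [0.143, -0.28, 0, 0], [0.16, -0.315, 0, 0], [0.178, -0.35, 0, 0]]])

```text
t: 10.2
position: [0.576, 0.0566, 0.1834]
tool_rot: [3.141, 0.003, 0.099]
contact_force: [0.8, -0.5, -2.7]
gripper_width: 0.0263
gripper_force: 59.7
```

```bash
python3 - <<'E'
from h import *
st(); go(*tote(LT,0,.0887),.12,-.152)
E
```

```text
t 10.2 p [0.576  0.0566 0.1834] rot [3.141e+00 3.000e-03 9.900e-02] w 0.0263 gf 59.7 F [ 0.8 -0.5 -2.7] q [-0.    0.42 -0.26  1.73  0.12  1.01 -1.78]
shift [ 0.0965 -0.1852  0.0634  0.2507]
```

>>> jog_arm(targets=[[[0.018, -0.03, 0, 0.03], [0.035, -0.06, 0, 0.07], [0.05, -0.09, 0, 0.11], [0.065, -0.12, 0.01, 0.15], [0.08, -0.15, 0.02, 0.19], [0.09, -0.17, 0.035, 0.22], [0.096, -0.183, 0.05, 0.25], [0.096, -0.183, 0.06, 0.25], [0.096, -0.183, 0.063, 0.25], [0.096, -0.183, 0.063, 0.25]]])

```text
t: 11.03
position: [0.653, 0.2448, 0.1198]
tool_rot: [3.138, 0.003, -0.151]
contact_force: [0.4, -1.1, -1.7]
gripper_width: 0.0265
gripper_force: 59.7
```

```bash
python3 - <<'E'
from h import *
st(); go(*tote(LT,0,.0887),.012,-.152)
E
```

```text
t 11.03 p [0.653  0.2448 0.1198] rot [ 3.138e+00  3.000e-03 -1.510e-01] w 0.0265 gf 59.7 F [ 0.4 -1.1 -1.7] q [-0.32  0.66 -0.19  1.48  0.14  1.02 -2.26]
shift [-1.000e-04 -5.700e-03  1.078e-01  7.000e-04]
```

>>> jog_arm(targets=[[[0, -0.006, 0.015, 0], [0, -0.006, 0.035, 0], [0, -0.006, 0.055, 0], [0, -0.006, 0.075, 0], [0, -0.006, 0.09, 0], [0, -0.006, 0.1, 0], [0, -0.006, 0.106, 0], [0, -0.006, 0.108, 0], [0, -0.006, 0.108, 0], [0, -0.006, 0.108, 0]]])

```text
t: 11.87
position: [0.6558, 0.2527, 0.0153]
tool_rot: [-3.141, -0.001, -0.152]
contact_force: [-0.5, 1.2, -2.1]
gripper_width: 0.0268
gripper_force: 59.8
```

>>> jog_arm(targets=[[[0, 0, 0, 0], [0, 0, 0, 0], [0, 0, 0, 0], [0, 0, 0, 0], [0, 0, -0.01, 0], [0, 0, -0.03, 0], [0, 0, -0.06, 0], [0, 0, -0.09, 0], [0, 0, -0.12, 0], [0, 0, -0.14, 0]]], gripper=0.15)

```text
t: 12.7
position: [0.6561, 0.2531, 0.1587]
tool_rot: [-3.139, -0.003, -0.151]
contact_force: [0.3, 0.8, 0.8]
gripper_width: 0.0488
gripper_force: 0.0
```

```bash
python3 - <<'E'
from h import *
st(); go(.4465,.189,.10,.097)
E
```

```text
t 12.7 p [0.6561 0.2531 0.1587] rot [-3.139e+00 -3.000e-03 -1.510e-01] w 0.0488 gf 0.0 F [0.3 0.8 0.8] q [-0.33  0.63 -0.19  1.43  0.13  1.09 -2.26]
shift [-0.1975  0.0949  0.0587 -0.2482]
```

>>> jog_arm(targets=[[[-0.03, 0.015, 0, -0.03], [-0.06, 0.03, 0, -0.06], [-0.09, 0.045, 0, -0.1], [-0.12, 0.06, 0, -0.14], [-0.15, 0.074, 0.01, -0.18], [-0.175, 0.085, 0.02, -0.22], [-0.19, 0.092, 0.04, -0.248], [-0.1975, 0.095, 0.055, -0.248], [-0.1975, 0.095, 0.059, -0.248], [-0.1975, 0.095, 0.059, -0.248]]])

```text
t: 13.53
position: [0.4454, 0.1882, 0.0954]
tool_rot: [3.141, 0.001, 0.097]
contact_force: [0.3, -0.7, 0.3]
gripper_width: 0.0488
gripper_force: 0.0
```

```bash
python3 - <<'E'
from h import *
st(); go(.4465,.189,.005,.097)
E
```

```text
t 13.53 p [0.4454 0.1882 0.0954] rot [3.141e+00 1.000e-03 9.700e-02] w 0.0488 gf 0.0 F [ 0.3 -0.7  0.3] q [-0.28  0.4  -0.29  2.05  0.17  0.72 -2.16]
shift [ 0.0011 -0.0007  0.0904 -0.0002]
```

>>> jog_arm(targets=[[[0.001, -0.001, 0.015, 0], [0.001, -0.001, 0.03, 0], [0.001, -0.001, 0.045, 0], [0.001, -0.001, 0.06, 0], [0.001, -0.001, 0.072, 0], [0.001, -0.001, 0.081, 0], [0.001, -0.001, 0.088, 0], [0.001, -0.001, 0.091, 0], [0.001, -0.001, 0.091, 0], [0.001, -0.001, 0.091, 0]]])

```text
t: 14.37
position: [0.4469, 0.1897, 0.0048]
tool_rot: [-3.141, -0.001, 0.097]
contact_force: [-0.1, -0.6, -0.6]
gripper_width: 0.0488
gripper_force: 0.0
```

>>> jog_arm(targets=[[[0, 0, 0, 0], [0, 0, 0, 0], [0, 0, 0, 0], [0, 0, 0, 0], [0, 0, 0, 0], [0, 0, 0, 0], [0, 0, 0, 0], [0, 0, 0, 0], [0, 0, 0, 0], [0, 0, 0, 0]]], gripper=-1)

```text
t: 15.2
position: [0.4468, 0.1895, 0.005]
tool_rot: [-3.141, -0.001, 0.097]
contact_force: [-2.0, -1.1, 7.2]
gripper_width: 0.0091
gripper_force: 58.7
```

```bash
python3 - <<'E'
from h import *
st(); print(tote(LT,0,-.048)); 
p=manip.sense()['position']; go(*tote(LT,0,-.048),.14,1.419,frm=(p[0],p[1],.14,.097))
E
```

```text
t 15.2 p [0.4468 0.1895 0.005 ] rot [-3.141e+00 -1.000e-03  9.700e-02] w 0.0091 gf 58.7 F [-2.  -1.1  7.2] q [-0.34  0.55 -0.23  2.11  0.25  0.5  -2.23]
[0.63303206 0.11535343]
shift [ 0.1782  0.0918 -0.     -1.322 ]
```

>>> jog_arm(targets=[[[0, 0, -0.01, 0], [0, 0, -0.02, 0], [0, 0, -0.035, 0], [0, 0, -0.05, 0], [0, 0, -0.07, 0], [0, 0, -0.09, 0], [0, 0, -0.11, 0], [0, 0, -0.125, 0], [0, 0, -0.135, 0], [0, 0, -0.135, 0]]])

```text
t: 16.03
position: [0.4476, 0.19, 0.1419]
tool_rot: [-3.14, -0.004, 0.097]
contact_force: [0.3, 0.2, -0.0]
gripper_width: 0.0092
gripper_force: 58.9
```

```bash
python3 - <<'E'
from h import *
st(); p,d,c=grab('side'); save(p[90:330,100:460],'rod1.png')
go(*tote(LT,0,-.048),.14,1.419)
E
```

```text
t 16.03 p [0.4476 0.19   0.1419] rot [-3.14  -0.004  0.097] w 0.0092 gf 58.9 F [ 0.3  0.2 -0. ] q [-0.26  0.34 -0.31  2.    0.14  0.82 -2.13]
shift [ 1.7800e-01  9.1900e-02  5.0000e-04 -1.3224e+00]
```

View pics/rod1.png

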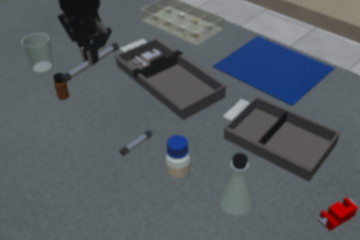

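The side view shows the rod held level near (95,60) in the crop, and the boss head lying in the label bay at about (145,55). The flask is standing.

>>> jog_arm(targets=[[[0.01, 0.005, 0, -0.1], [0.025, 0.013, 0, -0.22], [0.045, 0.023, 0, -0.34], [0.065, 0.034, 0, -0.46], [0.085, 0.044, 0, -0.58], [0.105, 0.054, 0, -0.7], [0.125, 0.065, 0, -0.82], [0.145, 0.075, 0, -0.94], [0.165, 0.085, 0, -1.06], [0.178, 0.092, 0, -1.18]]])

```text
t: 16.92
position: [0.6337, 0.1134, 0.1376]
tool_rot: [-3.14, 0.001, 1.281]
contact_force: [-0.3, -0.8, -0.5]
gripper_width: 0.0088
gripper_force: 58.8
```

```bash
python3 - <<'E'
from h import *
st(); go(*tote(LT,0,-.048),.07,1.419)
E
```

```text
t 16.92 p [0.6337 0.1134 0.1376] rot [-3.140e+00  1.000e-03  1.281e+00] w 0.0088 gf 58.8 F [-0.3 -0.8 -0.5] q [ 0.08  0.61 -0.52  1.6   0.34  1.03 -0.83]
shift [ 0.0017 -0.0012  0.0676 -0.1379]
```

>>> jog_arm(targets=[[[0.002, -0.001, 0.01, -0.07], [0.002, -0.001, 0.02, -0.138], [0.002, -0.001, 0.035, -0.138], [0.002, -0.001, 0.05, -0.138], [0.002, -0.001, 0.06, -0.138], [0.002, -0.001, 0.066, -0.138], [0.002, -0.001, 0.068, -0.138], [0.002, -0.001, 0.068, -0.138], [0.002, -0.001, 0.068, -0.138], [0.002, -0.001, 0.068, -0.138]]])

```text
t: 17.75
position: [0.6327, 0.1176, 0.0722]
tool_rot: [3.14, -0.001, 1.415]
contact_force: [0.3, -0.4, -1.3]
gripper_width: 0.0087
gripper_force: 58.8
```

```bash
python3 - <<'E'
from h import *
st(); go(*tote(LT,0,-.048),.0095,1.419); p,d,c=grab('side'); save(cv2.resize(p[110:230,190:350],None,fx=4,fy=4,interpolation=cv2.INTER_CUBIC),'rod2.png')
E
```

```text
t 17.75 p [0.6327 0.1176 0.0722] rot [ 3.140e+00 -1.000e-03  1.415e+00] w 0.0087 gf 58.8 F [ 0.3 -0.4 -1.3] q [ 0.07  0.68 -0.52  1.66  0.41  0.91 -0.76]
shift [-0.0021  0.0007  0.0627 -0.0042]
```

View pics/rod2.png

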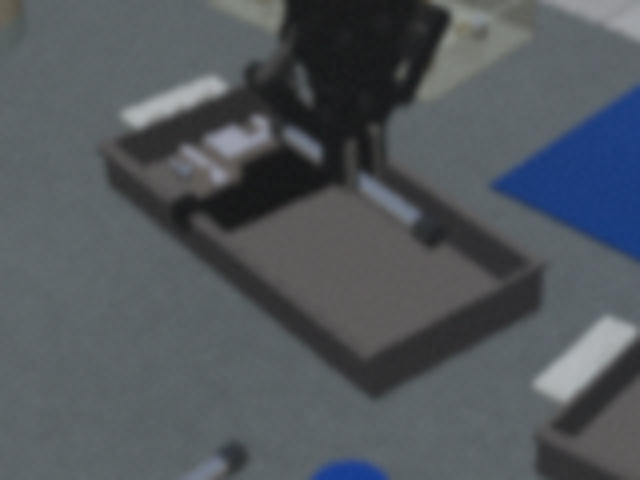

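The rod hangs parallel to the tote's length over the far bay, with its near end at about (430,230), and the boss lies in the label bay at about (220,150). I'll lower it and release.

>>> jog_arm(targets=[[[-0.002, 0.001, 0.01, 0], [-0.002, 0.001, 0.02, 0], [-0.002, 0.001, 0.03, 0], [-0.002, 0.001, 0.04, 0], [-0.002, 0.001, 0.048, 0], [-0.002, 0.001, 0.055, 0], [-0.002, 0.001, 0.06, 0], [-0.002, 0.001, 0.063, 0], [-0.002, 0.001, 0.063, 0], [-0.002, 0.001, 0.063, 0]]])

```text
t: 18.63
position: [0.6324, 0.1151, 0.0091]
tool_rot: [-3.141, 0.001, 1.415]
contact_force: [-5.0, -1.8, 8.3]
gripper_width: 0.0089
gripper_force: 60.0
```

>>> jog_arm(targets=[[[0, 0, 0, 0], [0, 0, 0, 0], [0, 0, 0, 0], [0, 0, 0, 0], [0, 0, -0.01, 0], [0, 0, -0.03, 0], [0, 0, -0.06, 0], [0, 0, -0.09, 0], [0, 0, -0.12, 0], [0, 0, -0.14, 0]]], gripper=0)

```text
t: 19.47
position: [0.6337, 0.1158, 0.1523]
tool_rot: [3.139, -0.002, 1.415]
contact_force: [-0.0, 0.5, -0.4]
gripper_width: 0.0426
gripper_force: 0.0
```

```bash
cat > m3.py <<'E'
from h import *
f=np.load('/tmp/top.npz'); p,d=f['p'],f['d']; c=vision.calibration('top'); P=cloud(d,c)
def circ(n,box,z0,z1,r):
    m=(P[...,2]>z0)&(P[...,2]<z1)&(P[...,0]>box[0])&(P[...,0]<box[1])&(P[...,1]>box[2])&(P[...,1]<box[3]); w=P[m]
    print(n,w.mean(0).round(4),cv2.minAreaRect(w[:,:2].astype(np.float32)),len(w))
circ('bottle',(.39,.48,-.11,-.03),.083,.1,.0195)
circ('vial',(.39,.48,.26,.34),.056,.07,.012)
circ('flask',(.39,.5,-.26,-.13),.108,.13,.0125)
E
python3 m3.py
python3 - <<'E'
from h import *
st(); go(.429,.306,.15,1.65)
E
```

```text
bottle [ 0.432  -0.0675  0.0893] ((0.43151745200157166, -0.0674712285399437), (0.03526856750249863, 0.037474699318408966), 88.33195495605469) 303
vial [0.4286 0.3089 0.0601] ((0.42819395661354065, 0.30914410948753357), (0.02253670245409012, 0.022826051339507103), 1.4050978422164917) 115
flask [ 0.4539 -0.1922  0.1161] ((0.45375296473503113, -0.19271303713321686), (0.024076495319604874, 0.023642120882868767), 42.72447204589844) 145
t 19.47 p [0.6337 0.1158 0.1523] rot [ 3.139e+00 -2.000e-03  1.415e+00] w 0.0426 gf 0.0 F [-0.   0.5 -0.4] q [ 0.1   0.6  -0.56  1.58  0.35  1.06 -0.71]
shift [ 0.1562 -0.2317  0.0023 -0.2351]
```

>>> jog_arm(targets=[[[0.016, -0.024, 0, -0.03], [0.035, -0.052, 0, -0.06], [0.055, -0.08, 0, -0.09], [0.075, -0.11, 0, -0.12], [0.095, -0.14, 0, -0.15], [0.115, -0.17, 0, -0.18], [0.135, -0.2, 0, -0.21], [0.15, -0.222, 0.01, -0.235], [0.158, -0.232, 0.02, -0.235], [0.158, -0.232, 0.02, -0.235]]], gripper=1)

```text
t: 20.3
position: [0.4248, 0.3098, 0.1281]
tool_rot: [-3.14, -0.001, 1.655]
contact_force: [0.4, -0.3, -0.0]
gripper_width: 0.0854
gripper_force: 0.0
```

```bash
python3 - <<'E'
from h import *
st(); go(.4286,.3085,.014,1.65)
E
```

```text
t 20.3 p [0.4248 0.3098 0.1281] rot [-3.140e+00 -1.000e-03  1.655e+00] w 0.0854 gf 0.0 F [ 0.4 -0.3 -0. ] q [-0.23  0.48 -0.68  1.9   0.38  0.9  -1.01]
shift [-0.0016  0.0037  0.1141  0.0055]
```

>>> jog_arm(targets=[[[-0.001, 0.003, 0.02, 0], [-0.001, 0.003, 0.04, 0], [-0.001, 0.003, 0.06, 0], [-0.001, 0.003, 0.08, 0], [-0.001, 0.003, 0.093, 0], [-0.001, 0.003, 0.103, 0], [-0.001, 0.003, 0.11, 0], [-0.001, 0.003, 0.114, 0], [-0.001, 0.003, 0.114, 0], [-0.001, 0.003, 0.114, 0]]])

```text
t: 21.13
position: [0.4317, 0.3067, 0.0149]
tool_rot: [3.141, -0.0, 1.65]
contact_force: [0.3, -0.4, 0.6]
gripper_width: 0.0857
gripper_force: 0.0
```

>>> jog_arm(targets=[[[0, 0, 0, 0], [0, 0, 0, 0], [0, 0, 0, 0], [0, 0, 0, 0], [0, 0, 0, 0], [0, 0, 0, 0], [0, 0, 0, 0], [0, 0, 0, 0], [0, 0, 0, 0], [0, 0, 0, 0]]], gripper=-1)

```text
t: 21.97
position: [0.4314, 0.3066, 0.0148]
tool_rot: [3.141, 0.0, 1.65]
contact_force: [-1.0, -0.2, 5.8]
gripper_width: 0.0266
gripper_force: 58.7
```

>>> jog_arm(targets=[[[0, 0, -0.01, 0], [0, 0, -0.02, 0], [0, 0, -0.035, 0], [0, 0, -0.05, 0], [0, 0, -0.07, 0], [0, 0, -0.09, 0], [0, 0, -0.11, 0], [0, 0, -0.12, 0], [0, 0, -0.13, 0], [0, 0, -0.13, 0]]])

```text
t: 22.8
position: [0.4319, 0.3071, 0.1463]
tool_rot: [3.139, -0.001, 1.65]
contact_force: [-0.2, 0.3, -0.2]
gripper_width: 0.0262
gripper_force: 58.9
```

```bash
python3 - <<'E'
from h import *
st(); print(tote(ST,0,.0585)); go(*tote(ST,0,.0585),.14,1.652)
E
```

```text
t 22.8 p [0.4319 0.3071 0.1463] rot [ 3.139e+00 -1.000e-03  1.650e+00] w 0.0262 gf 58.9 F [-0.2  0.3 -0.2] q [-0.21  0.46 -0.69  1.87  0.36  0.93 -0.99]
[ 0.63726668 -0.1046918 ]
shift [-0.4267  0.1723  0.0063 -0.0024]
```

>>> jog_arm(targets=[[[-0.02, 0.008, 0, 0], [-0.05, 0.02, 0, 0], [-0.08, 0.032, 0, 0], [-0.115, 0.046, 0, 0], [-0.15, 0.06, 0, 0], [-0.185, 0.075, 0, 0], [-0.22, 0.089, 0, 0], [-0.255, 0.103, 0, 0], [-0.29, 0.117, 0, 0], [-0.32, 0.13, 0, 0]]])

```text
t: 23.63
position: [0.5862, -0.0055, 0.1431]
tool_rot: [-3.14, 0.001, 1.648]
contact_force: [0.1, -0.2, -0.2]
gripper_width: 0.0263
gripper_force: 58.9
```

```bash
python3 - <<'E'
from h import *
st(); go(*tote(ST,0,.0585),.09,1.652)
E
```

```text
t 23.63 p [ 0.5862 -0.0055  0.1431] rot [-3.140e+00  1.000e-03  1.648e+00] w 0.0263 gf 58.9 F [ 0.1 -0.2 -0.2] q [ 0.35  0.54 -0.62  1.74  0.37  0.99 -0.34]
shift [-0.1029  0.0433  0.0531 -0.0038]
```

>>> jog_arm(targets=[[[-0.025, 0.01, 0, 0], [-0.05, 0.02, 0, 0], [-0.07, 0.03, 0, 0], [-0.088, 0.038, 0.01, 0], [-0.1, 0.043, 0.02, 0], [-0.102, 0.043, 0.035, 0], [-0.102, 0.043, 0.045, 0], [-0.102, 0.043, 0.052, 0], [-0.102, 0.043, 0.052, 0], [-0.102, 0.043, 0.052, 0]]])

```text
t: 24.47
position: [0.6366, -0.0994, 0.092]
tool_rot: [-3.141, -0.001, 1.651]
contact_force: [0.2, 0.3, -0.8]
gripper_width: 0.0267
gripper_force: 59.0
```

```bash
python3 - <<'E'
from h import *
st(); go(*tote(ST,0,.0585),.0195,1.652)
E
```

```text
t 24.47 p [ 0.6366 -0.0994  0.092 ] rot [-3.141e+00 -1.000e-03  1.651e+00] w 0.0267 gf 59.0 F [ 0.2  0.3 -0.8] q [ 0.44  0.67 -0.57  1.63  0.42  0.96 -0.2 ]
shift [-0.0054  0.0003  0.0725 -0.0007]
```

>>> jog_arm(targets=[[[-0.004, 0, 0.01, 0], [-0.004, 0, 0.02, 0], [-0.004, 0, 0.03, 0], [-0.004, 0, 0.04, 0], [-0.004, 0, 0.05, 0], [-0.004, 0, 0.06, 0], [-0.004, 0, 0.067, 0], [-0.004, 0, 0.071, 0], [-0.004, 0, 0.072, 0], [-0.004, 0, 0.072, 0]]])

```text
t: 25.3
position: [0.6373, -0.1044, 0.0201]
tool_rot: [-3.141, -0.0, 1.65]
contact_force: [0.6, 0.2, -1.2]
gripper_width: 0.0265
gripper_force: 59.0
```

```bash
python3 - <<'E'
from h import *
st(); go(*tote(ST,0,.0585),.0188,1.652)
E
```

```text
t 25.3 p [ 0.6373 -0.1044  0.0201] rot [-3.141 -0.     1.65 ] w 0.0265 gf 59.0 F [ 0.6  0.2 -1.2] q [ 0.42  0.76 -0.53  1.68  0.48  0.84 -0.24]
shift [-0.0002 -0.0001  0.0013 -0.0022]
```

>>> jog_arm(targets=[[[0, 0, 0.001, 0], [0, 0, 0.001, 0], [0, 0, 0.001, 0], [0, 0, 0.001, 0], [0, 0, 0.001, 0], [0, 0, 0.001, 0], [0, 0, 0.001, 0], [0, 0, 0.001, 0], [0, 0, 0.001, 0], [0, 0, 0.001, 0]]], gripper=0.2)

```text
t: 26.13
position: [0.6373, -0.1045, 0.0194]
tool_rot: [-3.142, 0.0, 1.65]
contact_force: [-0.1, -0.1, 0.1]
gripper_width: 0.0515
gripper_force: 0.0
```

>>> jog_arm(targets=[[[0, 0, -0.01, 0], [0, 0, -0.025, 0], [0, 0, -0.045, 0], [0, 0, -0.065, 0], [0, 0, -0.085, 0], [0, 0, -0.105, 0], [0, 0, -0.125, 0], [0, 0, -0.14, 0], [0, 0, -0.14, 0], [0, 0, -0.14, 0]]])

```text
t: 26.97
position: [0.6379, -0.1045, 0.1608]
tool_rot: [3.139, 0.001, 1.65]
contact_force: [0.2, 0.1, -0.1]
gripper_width: 0.0512
gripper_force: 0.0
```

```bash
python3 - <<'E'
from h import *
st(); go(.4318,-.0675,.15,1.652)
E
```

```text
t 26.97 p [ 0.6379 -0.1045  0.1608] rot [3.139e+00 1.000e-03 1.650e+00] w 0.0512 gf 0.0 F [ 0.2  0.1 -0.1] q [ 0.46  0.61 -0.6   1.57  0.37  1.09 -0.15]
shift [ 0.0531 -0.2025  0.0108 -0.0023]
```

>>> jog_arm(targets=[[[0.007, -0.025, 0, 0], [0.014, -0.055, 0, 0], [0.022, -0.085, 0, 0], [0.03, -0.115, 0, 0], [0.038, -0.145, 0, 0], [0.045, -0.17, 0, 0], [0.051, -0.193, 0, 0], [0.053, -0.2025, 0.005, 0], [0.053, -0.2025, 0.01, 0], [0.053, -0.2025, 0.01, 0]]], gripper=1)

```text
t: 27.8
position: [0.4305, -0.068, 0.1483]
tool_rot: [-3.14, 0.0, 1.649]
contact_force: [0.1, 0.3, 0.0]
gripper_width: 0.0849
gripper_force: 0.0
```

```bash
python3 - <<'E'
from h import *
st(); go(.4318,-.0675,.026,1.652)
E
```

```text
t 27.8 p [ 0.4305 -0.068   0.1483] rot [-3.14   0.     1.649] w 0.0849 gf 0.0 F [0.1 0.3 0. ] q [ 0.61  0.31 -0.7   2.07  0.27  0.84 -0.17]
shift [ 0.0004  0.0013  0.1223 -0.0026]
```

>>> jog_arm(targets=[[[0, 0, 0.015, 0], [0, 0, 0.035, 0], [0, 0, 0.055, 0], [0, 0, 0.075, 0], [0, 0, 0.092, 0], [0, 0, 0.105, 0], [0, 0, 0.115, 0], [0, 0, 0.12, 0], [0, 0, 0.122, 0], [0, 0, 0.122, 0]]])

```text
t: 28.63
position: [0.4316, -0.0676, 0.0272]
tool_rot: [-3.141, -0.0, 1.65]
contact_force: [-0.4, -0.4, 0.0]
gripper_width: 0.0854
gripper_force: 0.0
```

>>> jog_arm(targets=[[[0, 0, 0, 0], [0, 0, 0, 0], [0, 0, 0, 0], [0, 0, 0, 0], [0, 0, 0, 0], [0, 0, 0, 0], [0, 0, 0, 0], [0, 0, 0, 0], [0, 0, 0, 0], [0, 0, 0, 0]]], gripper=-1)

```text
t: 29.47
position: [0.4318, -0.0678, 0.0283]
tool_rot: [3.14, 0.001, 1.65]
contact_force: [-1.3, 0.1, 11.4]
gripper_width: 0.0443
gripper_force: 59.6
```

>>> jog_arm(targets=[[[0, 0, -0.01, 0], [0, 0, -0.02, 0], [0, 0, -0.035, 0], [0, 0, -0.05, 0], [0, 0, -0.07, 0], [0, 0, -0.09, 0], [0, 0, -0.105, 0], [0, 0, -0.115, 0], [0, 0, -0.12, 0], [0, 0, -0.12, 0]]])

```text
t: 30.3
position: [0.4317, -0.0678, 0.1484]
tool_rot: [3.14, 0.001, 1.649]
contact_force: [-0.4, 0.3, -0.7]
gripper_width: 0.0445
gripper_force: 61.5
```

```bash
python3 - <<'E'
from h import *
st(); print(tote(ST,0,-.042)); go(*tote(ST,0,-.042),.15,1.652)
E
```

```text
t 30.3 p [ 0.4317 -0.0678  0.1484] rot [3.140e+00 1.000e-03 1.649e+00] w 0.0445 gf 61.5 F [-0.4  0.3 -0.7] q [ 0.62  0.32 -0.71  2.07  0.27  0.84 -0.17]
[ 0.64539828 -0.20486229]
shift [-0.1534  0.2022 -0.0016 -0.0026]
```

>>> jog_arm(targets=[[[-0.012, 0.016, 0, 0], [-0.03, 0.04, 0, 0], [-0.05, 0.066, 0, 0], [-0.07, 0.092, 0, 0], [-0.09, 0.119, 0, 0], [-0.11, 0.145, 0, 0], [-0.13, 0.171, 0, 0], [-0.146, 0.193, 0, 0], [-0.1534, 0.202, 0, 0], [-0.1534, 0.202, 0.01, 0]]])

```text
t: 31.13
position: [0.6471, -0.2066, 0.1367]
tool_rot: [3.14, 0.001, 1.647]
contact_force: [-0.0, -0.4, -1.6]
gripper_width: 0.0446
gripper_force: 61.5
```

```bash
python3 - <<'E'
from h import *
st(); go(*tote(ST,0,-.042),.033,1.652)
E
```

```text
t 31.13 p [ 0.6471 -0.2066  0.1367] rot [3.140e+00 1.000e-03 1.647e+00] w 0.0446 gf 61.5 F [-0.  -0.4 -1.6] q [ 0.58  0.67 -0.58  1.5   0.4   1.08 -0.01]
shift [ 0.0019 -0.0016  0.1037 -0.0046]
```

>>> jog_arm(targets=[[[0, 0, 0.012, 0], [0, 0, 0.027, 0], [0, 0, 0.042, 0], [0, 0, 0.057, 0], [0, 0, 0.072, 0], [0, 0, 0.085, 0], [0, 0, 0.094, 0], [0, 0, 0.1, 0], [0, 0, 0.102, 0], [0, 0, 0.103, 0]]])

```text
t: 31.97
position: [0.6446, -0.2045, 0.0341]
tool_rot: [-3.141, -0.0, 1.65]
contact_force: [0.3, 0.3, 0.1]
gripper_width: 0.0446
gripper_force: 61.5
```

```bash
python3 - <<'E'
from h import *
st(); go(*tote(ST,0,-.042),.0325,1.652)
E
```

```text
t 31.97 p [ 0.6446 -0.2045  0.0341] rot [-3.141 -0.     1.65 ] w 0.0446 gf 61.5 F [0.3 0.3 0.1] q [ 0.55  0.78 -0.53  1.59  0.47  0.91 -0.06]
shift [-0.0005  0.0008  0.0016 -0.0021]
```

>>> jog_arm(targets=[[[0, 0, 0.001, 0], [0, 0, 0.0015, 0], [0, 0, 0.0015, 0], [0, 0, 0.0015, 0], [0, 0, 0.0015, 0], [0, 0, 0.0015, 0], [0, 0, 0.0015, 0], [0, 0, 0.0015, 0], [0, 0, 0.0015, 0], [0, 0, 0.0015, 0]]], gripper=0.7)

```text
t: 32.8
position: [0.6447, -0.2047, 0.0329]
tool_rot: [-3.142, 0.0, 1.65]
contact_force: [-0.0, 0.2, 0.3]
gripper_width: 0.0726
gripper_force: 0.0
```

>>> jog_arm(targets=[[[0, 0, -0.01, 0], [0, 0, -0.025, 0], [0, 0, -0.045, 0], [0, 0, -0.07, 0], [0, 0, -0.1, 0], [0, 0, -0.13, 0], [0, 0, -0.155, 0], [0, 0, -0.175, 0], [0, 0, -0.18, 0], [0, 0, -0.18, 0]]])

```text
t: 33.63
position: [0.6459, -0.2045, 0.2163]
tool_rot: [3.137, 0.001, 1.65]
contact_force: [-0.3, -0.1, -0.6]
gripper_width: 0.0729
gripper_force: 0.0
```

>>> jog_arm(targets=[[[0.02, -0.02, 0, 0], [0.04, -0.04, 0, 0], [0.06, -0.065, 0, 0], [0.08, -0.09, 0, 0], [0.1, -0.12, 0, 0], [0.12, -0.15, 0, 0], [0.14, -0.18, 0, 0], [0.15, -0.2, 0, 0], [0.16, -0.22, 0, 0], [0.16, -0.22, 0, 0]]])

```text
t: 34.47
position: [0.4081, -0.0611, 0.212]
tool_rot: [-3.137, 0.001, 1.652]
contact_force: [-0.9, -0.6, -0.1]
gripper_width: 0.0727
gripper_force: 0.0
```

```bash
python3 - <<'E'
from h import *
st(); p,d,c=grab('top'); save(cv2.resize(p[90:300,100:460],None,fx=2.2,fy=2.2,interpolation=cv2.INTER_CUBIC),'end1.png')
P=cloud(d,c); np.save('/tmp/Pend.npy',P)
def loc(T,w):
    D=w[:,:2]-np.array(T[:2]); c,s=np.cos(T[2]),np.sin(T[2]); return np.stack([c*D[:,0]+s*D[:,1],-s*D[:,0]+c*D[:,1],w[:,2]],1)
Q=loc(LT,P.reshape(-1,3)); 
m=(abs(Q[:,0])<.056)&(Q[:,1]>-.13)&(Q[:,1]<.03)&(Q[:,2]>.0105)&(Q[:,2]<.03); r=Q[m]
print('rod',r.mean(0),np.percentile(r[:,2],[5,50,95]),cv2.minAreaRect(r[:,:2].astype(np.float32)),cv2.fitLine(r[:,:2].astype(np.float32),2,0,.01,.01).ravel()[:2])
m=(abs(Q[:,0])<.056)&(Q[:,1]>.05)&(Q[:,1]<.128)&(Q[:,2]>.0105); r=Q[m]; print('boss',r.mean(0),np.percentile(r[:,2],[5,50,95]),cv2.minAreaRect(r[:,:2].astype(np.float32)))
Q=loc(ST,P.reshape(-1,3))
for n,a,b,z0 in(('bottle',-.09,.01,.085),('vial',.025,.09,.055)):
    m=(abs(Q[:,0])<.056)&(Q[:,1]>a)&(Q[:,1]<b)&(Q[:,2]>z0); r=Q[m]; print(n,r.mean(0),np.percentile(r[:,2],[5,95]),len(r))
E
```

```text
t 34.47 p [ 0.4081 -0.0611  0.212 ] rot [-3.137e+00  1.000e-03  1.652e+00] w 0.0727 gf 0.0 F [-0.9 -0.6 -0.1] q [ 0.69  0.19 -0.75  2.03  0.16  0.98 -0.06]
rod [-0.00222589 -0.04815893  0.0151076 ] [0.01153381 0.01516063 0.01846319] ((-0.0017780973576009274, -0.04790596663951874), (0.1491391807794571, 0.014679182320833206), 89.78485870361328) [0.00392277 0.9999923 ]
boss [0.00137363 0.08938043 0.02393663] [0.01239439 0.02666498 0.03110781] ((0.0033271387219429016, 0.0908723846077919), (0.029662426561117172, 0.085270956158638), 89.31835174560547)
bottle [-0.00218047 -0.04054248  0.09258858] [0.08881906 0.09574877] 293
vial [-0.0011152   0.06233958  0.06338644] [0.05851937 0.06683652] 115
```

View pics/end1.png

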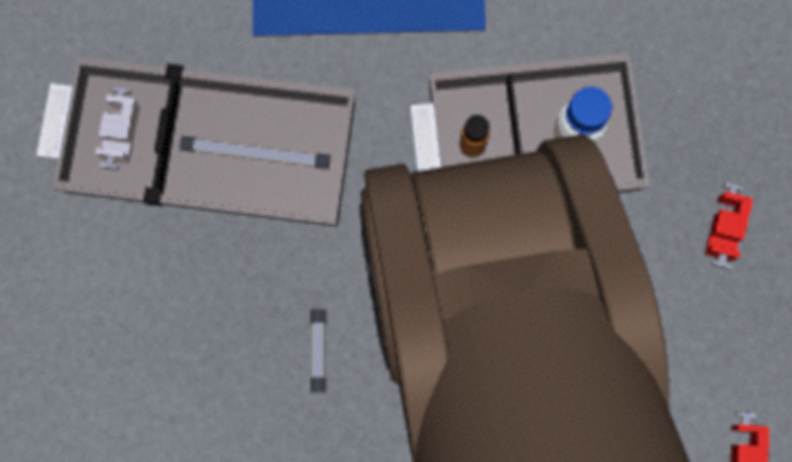

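The rod lies straight in the far bay at about (255,152) and the boss sits in the label bay at about (116,128). The vial (475,135) and bottle (588,110) stand in their bays, and the heights match. The flask is hidden by the arm here, so I'll check it in the side view.

```bash
python3 - <<'E'
from h import *
p,d,c=grab('side'); save(p,'end2.png'); st()
E
```

```text
t 34.57 p [ 0.412  -0.0627  0.2126] rot [-3.141e+00  1.000e-03  1.650e+00] w 0.0723 gf 0.0 F [ 0.1  0.  -0.1] q [ 0.69  0.19 -0.75  2.03  0.16  0.98 -0.06]
```

View pics/end2.png

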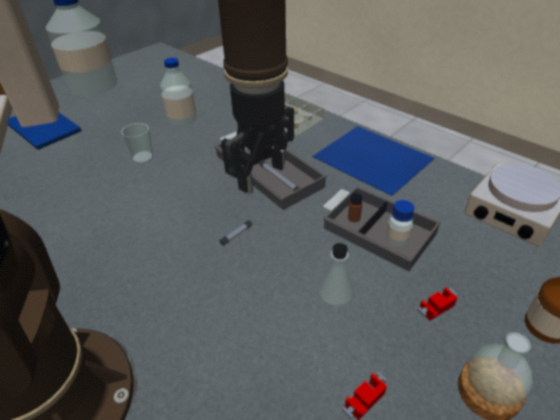

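The flask stands untouched at (337,275). The vial (355,207) and bottle (401,220) are upright in the short tote, and the gripper is clear of everything.

```bash
python3 -c "
from workcell import manip
print(manip.sign_off())"
```

```text
the job is handed in; nothing more can be done
None
```

Both kits are made up and the job was handed in at about 35 s, with rod, boss head, bottle, vial and divider all measured within the limits and the flask still standing; sign-off returned no verdict.

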